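# Let the ratchet turntable back one notch

### The arm

A 6-joint arm with a two-finger parallel gripper is mounted at the origin on the work surface. World frame = base frame: x ahead of the robot, y to its left, z up, the work surface at z = 0. Lengths are in mm, angles in rad, forces in N, time in s.
With the tool pointing down it reaches from about 350 to 975 mm from the base axis. Payload 4.9 kg.
Tool frame: the origin (TCP) lies at the very end of the fingers, on their centre line; the grasp point (between the pads) lies 19 mm behind it; z points along the fingers, y is the line along which they close (so a half turn about z gives the same grasp; the last joint's range is limited). The gripper opens to 85 mm and grips with 20 to 120 N. Pads are 22 mm wide; open, the fingers measure 114 mm over their backs; the gripper's body (76 mm by 85 mm) begins 54 mm behind the grasp point. The pads swing forward as they close: fully open they stand 13 mm farther back than shut.
Start: joints at [1.099, 0.053, 1.613, -0, 1.476, -0.119], TCP at [215.943, 586.49, 231.304] pointing down, gripper open.
Joint ranges: [-3.01, 3.01], [-1.01, 2.22], [0.06, 2.58], [-1.02, 4.17], [0.09, 2.62], [-3.14, 3.14]. Speed limits (rad/s): [2.57, 2.57, 3.14, 3.14, 3.14, 3.14].

### API

Orientations are given as a unit quaternion [w, x, y, z].
In Python, from workcell import robot gives the robot as it stands.
- The arm moves only by the tool jog_arm, never from a script. Its argument "commands" is text: rows parted by semicolons, each of 6 numbers parted by spaces: the shift along the tool's x, y, z in units of 60 mm (1.0 is 60 mm), then the turn, a rotation vector about the tool's x, y, z in units of 6 degrees (1.0 is 6 degrees). In form: dx dy dz rx ry rz; .... A call has 1 to 20 rows; each row is the pose to reach, as a shift and turn from the pose commanded when the call began, along the tool's axes at that moment; what a row does not reach only later rows make up. A row lasts 1/8 s, in which the tool goes at most 62.5 mm and 10.7 degrees, less where a joint would pass 70% of its speed; a pose out of reach is approached as far as the arm can. A call with a gripper value outside its range is refused whole. "fingers" is the opening, from 0 (shut) to 1 (fully open), set as the call begins (left out, the last holds). The fingers move at their own pace and stop on an object; "force" is the grip in N (left out, the last holds). Time passes only in rows, so rows that repeat a pose let the fingers close. It gives the time, the measured TCP pose, the force, the opening and the grip force at its end, in the units of the state.
- robot.read_state(): the state, without advancing time (a new reading comes with each control period).
- robot.get_image(name): name is "scene" or "side" or "wrist"; returns a dict with "img" (400x640x3 uint8, red, green, blue), "fx", "fy", "cx", "cy" (pixels), "extrinsics" (4x4, takes a point from world to camera coordinates). Camera axes: x right, y down, z forward; pixel columns grow to the right and rows downward; lengths in mm; the calibration is good to about 2 mm. A picture is of the moment at which its call begins. There is no depth.
- robot.sign_off(): hands the job in; it is judged then, once.
The state is a dict: "time_s": time; "joint_pos": joint angles; "joint_velocities": joint speeds; "joint_efforts": joint torques, N m; "eef_pos": TCP position; "ee_rot": TCP orientation; "force": force on the tool from outside, world axes, zero at the start; "moment": the same for the moment, N m; "finger_gap": opening from 0.0 (shut) to 1.0 (fully open); "finger_force": force on a finger pad.
Only numpy, scipy, OpenCV 4.12 (cv2) and the standard library are available. Lean on these libraries where they do the work, as an engineer would, in place of code of your own. Each camera call takes 0.05 s, during which the arm holds its last target. There are 200 camera calls.

### The job

Push the thumb knob over with a fingertip so that the turntable's ratchet pawl lifts and stays thrown back, then push one of the wheel's pegs to turn the wheel backward (clockwise seen from above) by one notch, and finally tip the pawl down again so that its nose sits fully in that next gap. Only push with the fingers, grasp nothing, and do not touch or upset the freshly painted rock that rides on the wheel; leave the other things where they are.

Things in the scene. Friction and masses are not known exactly. Their poses are not given: they have to be found in the camera images.
- turntable: Fixed square steel base plate 260 x 260 x 12 mm; origin at the centre of its underside, directly below the wheel's axis; z up. The pawl stands along its -y edge, hinge towards -x, nose towards +x.
- wheel_top (a point): Centre of the wheel's upper face, 32 mm over the table. The wheel is an aluminium disc, 100 mm radius, 17 mm thick, with 12 steel saw teeth (z 15 to 32 mm) reaching out to 120 mm radius. It has six pegs.
- pivot (a point): Middle of the pawl's hinge line, 47 mm over the table, at x=-84, y=-112 mm of the turntable; the hinge line runs along the turntable's y between two grey cheeks (26 mm over both, tops at 56 mm). Pawl down: its level aluminium arm (12 mm wide, top at 52 mm) runs from here in the turntable's +x over the teeth; a short steel tail reaches 42 mm the other way.
- wheel (a joint): Wheel angle, rad; grows anticlockwise from above (forward), falls clockwise (backward). One notch = 0.524. Starts at 0.05 to 0.15; with the pawl down it is blocked at 0. Seated in the next gap back it can stand at about -0.52 to -0.34; let the nose in at -0.48 to -0.36. Has drag (about 1.5 N at a peg), stays where it is left.
- pawl (a joint): Pawl angle, rad: 0 = down, nose fully in a gap; grows as the nose rises and the knob tips towards the turntable's -x; stop at 0.52. The nose clears the teeth above 0.2. Balance point about 0.28: beyond it the pawl falls to the stop and stays there; below it the nose drops back onto the wheel. A quarter newton at the knob moves it; from the stop push it level, not from above.
- knob (a point): Centre of the pawl's thumb knob: steel ball 22 mm in diameter on an 8 mm stem, 80 mm from the hinge line. Pawl down: straight above the hinge, 127 mm over the table. Thrown back to the stop: 40 mm further to the turntable's -x, 116 mm over the table.
- nose (a point): Middle of the underside of the pawl's nose (14 x 14 mm), 84 mm from the hinge line along the arm; 20 mm over the table when the pawl is down, 112 mm from the wheel's axis.
- rock: Freshly painted terracotta rock model, about 60 mm across and 58 mm tall, on a round plywood puck 68 mm in diameter and 10 mm thick that stands loose in the middle of the wheel; origin at the centre of the puck's underside; its highest point is about 92 mm over the table.
- peg0 (a point): Centre of the top of one of six equal upright steel pegs on the wheel (12 mm in diameter, 40 mm tall, tops 72 mm over the table, 88 mm from the wheel's axis, 60 degrees apart); it turns with the wheel.
- peg1 (a point): Centre of the top of one of six equal upright steel pegs on the wheel (12 mm in diameter, 40 mm tall, tops 72 mm over the table, 88 mm from the wheel's axis, 60 degrees apart); it turns with the wheel.
- peg2 (a point): Centre of the top of one of six equal upright steel pegs on the wheel (12 mm in diameter, 40 mm tall, tops 72 mm over the table, 88 mm from the wheel's axis, 60 degrees apart); it turns with the wheel.
- peg3 (a point): Centre of the top of one of six equal upright steel pegs on the wheel (12 mm in diameter, 40 mm tall, tops 72 mm over the table, 88 mm from the wheel's axis, 60 degrees apart); it turns with the wheel.
- peg4 (a point): Centre of the top of one of six equal upright steel pegs on the wheel (12 mm in diameter, 40 mm tall, tops 72 mm over the table, 88 mm from the wheel's axis, 60 degrees apart); it turns with the wheel.
- peg5 (a point): Centre of the top of one of six equal upright steel pegs on the wheel (12 mm in diameter, 40 mm tall, tops 72 mm over the table, 88 mm from the wheel's axis, 60 degrees apart); it turns with the wheel.
- paint_cup: Bystander: small open white plastic cup, 32 mm wide, 40 mm tall, standing on a free corner of the turntable's base plate; origin at its underside.
- spray_bottle: Bystander: clear spray bottle, 64 mm wide, 170 mm tall, on the table; origin at its underside.
- paint_jar: Bystander: terracotta-coloured jar with a white lid, 60 mm wide, 75 mm tall; origin at its underside.
- brush: Bystander: paint brush with a wooden handle, lying; origin at its underside.
- sanding_block: Bystander: cork block 70 x 45 x 30 mm; origin at its underside.
- tape_roll: Bystander: roll of paper tape, 96 mm across, 24 mm high, lying flat; origin at its underside.
- screwdriver: Bystander: screwdriver with a black handle, lying; origin at its underside.
Not all that is in view belongs to the job. Leave any blue, red or turquoise look-alike of the rock alone.

How it is judged (in metres and radians):
On the way, in this order (a step that is already met when the one before it is completed fails the run):
1. the pawl is thrown back, the wheel not yet turned back (value of joint pawl above 0.4 rad and value of joint wheel above -0.15 rad), for 0.2 s.
2. with the pawl still thrown back the wheel stands one notch further back (value of joint pawl above 0.35 rad and value of joint wheel between -0.56 and -0.3 rad), for 0.2 s.
3. the pawl is down in the next gap (value of joint pawl below 0.07 rad and value of joint wheel between -0.56 and -0.3 rad), for 0.2 s.
At the end, for the whole second after the job is handed in: The pawl is down (joint below 0.07 rad) in the gap one notch back (wheel between -0.56 and -0.30 rad), the wheel at rest, the rock still upright (within 0.1 rad) within 20 mm of the middle of the wheel (all of step 3 and velocity of joint wheel between -0.05 and 0.05 rad/s and horizontal distance between rock and turntable below 0.02 m and angle between rock's own z axis and vertical below 0.1 rad); the robot touches nothing.
It fails at once if the painted rock is touched by the robot (contact force between rock and the fingers above 0.3 N or contact force between rock and the arm above 0.3 N).
It fails at once if the rock is lifted, tipped or pushed off the middle of the wheel (height (world z) of rock above 0.042 m or angle between rock's own z axis and vertical above 0.2 rad or horizontal distance between rock and turntable above 0.025 m).
It fails at once if a bystander is displaced by more than 25 mm or lifted (distance of any of paint_cup, spray_bottle, paint_jar, brush, sanding_block, tape_roll, screwdriver from where it was at the start of the episode above 0.025 m).
It also fails if it takes over 51 s, if anything falls off the work surface, if the arm or the gripper's body presses on something with over 40 N, if the wrist force passes 120 N, or if a joint passes its speed limit or range.

## Working session

There is one attempt and no reset: what is moved stays moved. The work goes in short steps, Python scripts to look and compute and a tool call to move; the robot and the scene stay as the last step left them, time stands still between calls to the robot, and variables do not carry over. Pictures are saved under pics/ and viewed, at most 10 in all, crops included, and the job is handed in when it is done.

Besides the shell and the picture viewer there is one more tool, called after "Request:" as a command line: name --argument value ..., lists and objects as JSON in quotes. jog_arm: Moves the arm, as the interface text tells. Its arguments: {"type":"object","properties":{"commands":{"type":"string"},"fingers":{"type":"number"},"force":{"type":"number"}},"required":["commands"]}

```bash
mkdir -p pics; cat > h.py <<'E'
import numpy as np, cv2
from workcell import robot
def ray(im,u,v):
    E=np.array(im["extrinsics"]);R,t=E[:3,:3],E[:3,3]
    d=R.T@np.array([(u-im["cx"])/im["fx"],(v-im["cy"])/im["fy"],1]);return -R.T@t,d
def onz(im,u,v,z):
    c,d=ray(im,u,v);return c+d*(z-c[2])/d[2]
def proj(im,p):
    E=np.array(im["extrinsics"]);q=E[:3,:3]@np.array(p,float)+E[:3,3]
    return np.array([im["fx"]*q[0]/q[2]+im["cx"],im["fy"]*q[1]/q[2]+im["cy"]])
def tri(r):
    A=0;b=0
    for c,d in r:
        d=d/np.linalg.norm(d);P=np.eye(3)-np.outer(d,d);A=A+P;b=b+P@c
    return np.linalg.solve(A,b)
def save(im,n,crop=None,s=1):
    i=im["img"][:,:,::-1]
    if crop: i=i[crop[1]:crop[3],crop[0]:crop[2]]
    cv2.imwrite("pics/"+n,cv2.resize(i,None,fx=s,fy=s,interpolation=cv2.INTER_CUBIC))
E
python3 - <<'E'
from h import *
import pickle
d={n:robot.get_image(n) for n in("scene","side")}
pickle.dump(d,open("a.pkl","wb"))
save(d["scene"],"s.png",None,1.25);save(d["side"],"d.png",None,1.25)
for n in d:
    c,_=ray(d[n],0,0);print(n,c,d[n]["fx"],d[n]["cx"],d[n]["cy"])
print(robot.read_state()["ee_rot"],robot.read_state()["time_s"])
E
```

```text
scene [1065.17626027 -418.39029134  660.21729756] 408.0669875525452 318.8048235300792 195.8468106457445
side [ 447.46731448 -718.50999888  949.96488445] 457.78526037422944 324.74183300176327 198.3735109099527
[-2.75635783e-04  1.75514258e-01  9.84476451e-01 -8.86826159e-04] 0.1
```

View pics/s.png

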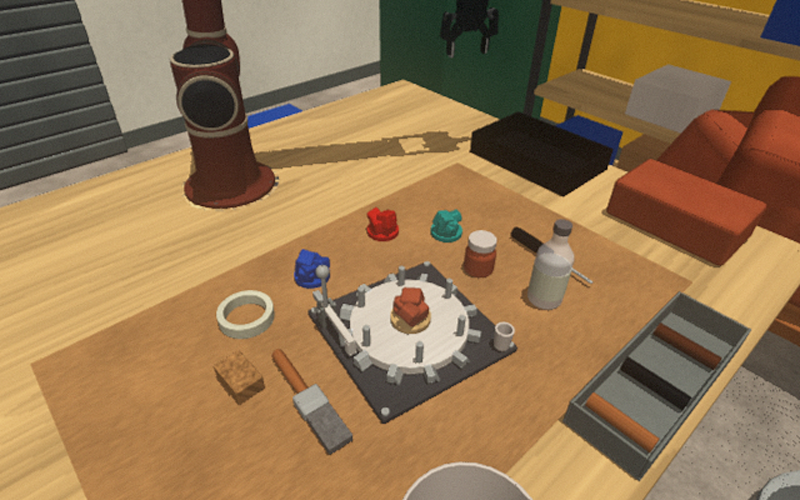

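View pics/d.png

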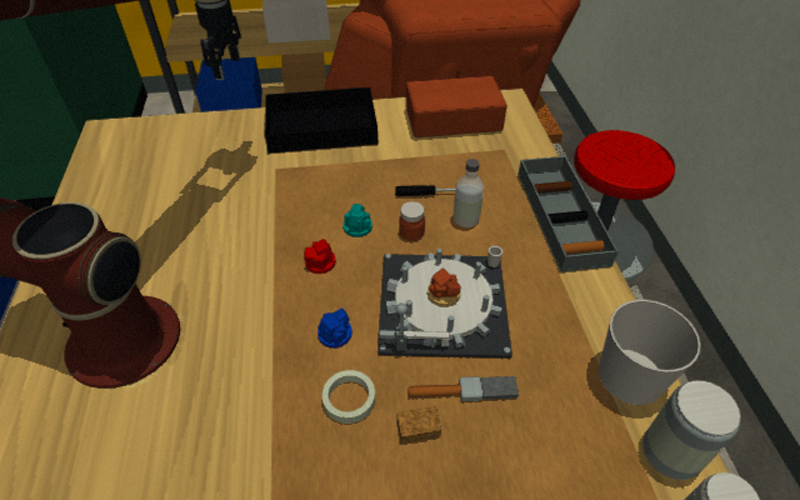

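The pictures show the turntable, with the knob at scene (321,271) and side (402,310) in picture pixels. The pawl lies along the near edge and the rock is in the middle of the wheel at (411,308) and (445,288). Rock look-alikes: blue (312,268), red (382,223), teal (447,224). Knob look-alikes: the pegs, for example (365,335), and the plate screw (385,411). Next I'll crop close to check.

```bash
python3 - <<'E'
from h import *
import pickle
d=pickle.load(open("a.pkl","rb"))
a=d["scene"]["img"][200:345,240:420,::-1];b=d["side"]["img"][190:290,295:415,::-1]
a=cv2.resize(a,None,fx=2.2,fy=2.2,interpolation=cv2.INTER_CUBIC);b=cv2.resize(b,None,fx=3.3,fy=3.3,interpolation=cv2.INTER_CUBIC)
H=max(a.shape[0],b.shape[0]);o=np.zeros((H,a.shape[1]+b.shape[1],3),np.uint8);o[:a.shape[0],:a.shape[1]]=a;o[:b.shape[0],a.shape[1]:]=b
cv2.imwrite("pics/c.png",o);print(a.shape,b.shape)
E
```

```text
(319, 396, 3) (330, 396, 3)
```

View pics/c.png

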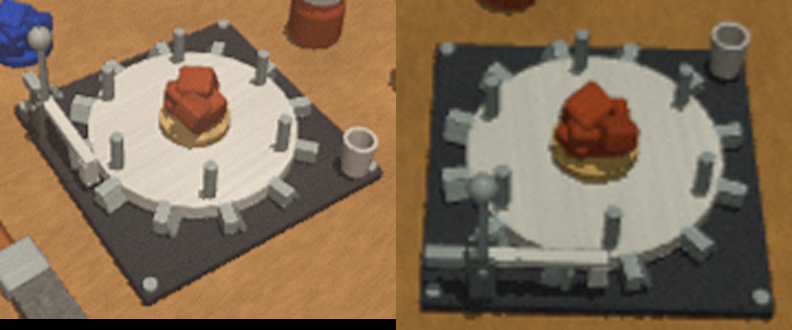

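The crop shows the knob ball at crop (39,39) and (484,186), with the pawl down along the near edge. Peg tops are visible in the side view at (581,36), (684,70), (706,158), (612,212), (503,172) and (490,70).

```bash
python3 - <<'E'
from h import *
import pickle
from scipy.optimize import least_squares
d=pickle.load(open("a.pkl","rb"));S,D=d["scene"],d["side"]
sc=lambda x,y:((x+.5)/2.2-.5+240,(y+.5)/2.2-.5+200)
sd=lambda x,y:((x-396+.5)/3.3-.5+295,(y+.5)/3.3-.5+190)
k=tri([ray(S,*sc(39,39)),ray(D,*sd(484,186))]);print("knob",k)
cs=[onz(S,*sc(*p),12)[:2] for p in[(17,103),(225,22),(381,172),(148,301)]]
cd=[onz(D,*sd(*p),12)[:2] for p in[(421,308),(437,43),(771,45),(772,317)]]
print("corn",np.round(cs),np.round(cd))
pt=[onz(D,*sd(*p),72)[:2] for p in[(581,34),(684,67),(706,155),(612,209),(503,170),(490,70)]]
ps=[onz(S,*sc(*p),72)[:2] for p in[(180,32),(263,54),(284,118),(210,164),(117,137),(109,67)]]
print("pegs",np.round(pt),np.round(ps))
def fit(p):
    from math import cos,sin
    A=np.c_[2*p,np.ones(len(p))];s=np.linalg.lstsq(A,(p**2).sum(1),rcond=None)[0];return s[:2],np.sqrt(s[2]+s[0]**2+s[1]**2)
for p in(pt,ps):
    p=np.array(p);c,r=fit(p);q=p-c;a=np.angle(np.exp(6j*np.arctan2(q[:,1],q[:,0])).mean())/6
    print(c,r,"peg phase deg mod60",np.degrees(a),np.degrees(np.arctan2(q[:,1],q[:,0])).round())
for im,n,f in((S,"scene",sc),(D,"side",sd)): # refined corners by black mask
    g=im["img"].astype(int);m=((g.max(2)<85)&(g.max(2)-g.min(2)<22)).astype(np.uint8)
    nn,l,st,ce=cv2.connectedComponentsWithStats(m);
    for i in range(1,nn):
        if st[i,4]>700:print(n,st[i],ce[i])
E
```

```text
knob [539.27036702 -98.19533783 128.32480242]
corn [[ 491. -103.]
 [ 539.  142.]
 [ 789.  100.]
 [ 747. -150.]] [[ 491. -111.]
 [ 534.  148.]
 [ 814.  106.]
 [ 742. -155.]]
pegs [[644.  86.]
 [717.  40.]
 [713. -48.]
 [634. -87.]
 [561. -41.]
 [566.  58.]] [[569.  46.]
 [646.  84.]
 [718.  37.]
 [712. -50.]
 [636. -90.]
 [562. -40.]]
[637.51314696   0.65006201] 88.28740722609223 peg phase deg mod60 26.066792223323425 [  86.   26.  -33.  -93. -151.  141.]
[640.35761779  -2.86991967] 86.90053019271329 peg phase deg mod60 26.38404975380275 [ 146.   86.   27.  -33.  -93. -155.]
scene [  194     0   296   157 13068] [379.82139578  70.67646159]
scene [   0    2   66   27 1100] [30.84909091 14.89818182]
scene [   0   20   72   28 1146] [33.84554974 33.53752182]
scene [   0   37   78   30 1190] [36.6302521  51.37647059]
scene [   0   53   83   32 1218] [39.22003284 68.53694581]
scene [ 145   64   43   38 1284] [166.03582555  82.57554517]
scene [   0   69   88   34 1239] [41.65536723 85.05084746]
scene [   0   84   93   36 1253] [ 44.21947326 100.88986433]
scene [   0   93  149   59 3083] [ 62.17418099 120.02205644]
scene [ 460  235  138   95 2635] [536.75711575 282.8345351 ]
scene [ 247  248  166   91 3559] [330.62264681 295.65720708]
scene [ 451  322   88   62 1365] [486.68278388 353.54212454]
side [   0    0  160  107 7757] [77.00051566 45.392033  ]
side [ 157    0   36   64 1433] [174.19678995  26.05163992]
side [  415    48   225   352 17478] [530.16775375 256.32126101]
side [ 212   70   90   53 4056] [255.71893491  95.65729783]
side [   0  155   75   49 2305] [ 39.129718   179.71583514]
side [  49  187   80   90 2468] [ 94.57252836 226.99513776]
side [ 303  203  106   84 3507] [356.07413744 253.26489877]
side [ 516  248   42   48 1257] [538.56006364 274.71519491]
```

```bash
cat >> h.py <<'E'
from scipy.spatial.transform import Rotation as Ro
YAW=np.radians(-10.2);C=np.array([639.,-2.])
def w(X,Y,z): c,s=np.cos(YAW),np.sin(YAW);return np.array([C[0]+c*X-s*Y,C[1]+s*X+c*Y,z])
def loc(p): c,s=np.cos(YAW),np.sin(YAW);q=p[:2]-C;return np.array([c*q[0]+s*q[1],-s*q[0]+c*q[1],p[2]])
def units(X,Y,z):
    s=robot.read_state();q=np.array(s["ee_rot"]);R=Ro.from_quat(q[[1,2,3,0]])
    T=Ro.from_matrix(np.c_[w(-1,0,0)-w(0,0,0),w(0,1,0)-w(0,0,0),[0,0,-1]])
    return R.inv().apply(w(X,Y,z)-np.array(s["eef_pos"]))/60,(R.inv()*T).as_rotvec(True)/6
E
python3 - <<'E'
from h import *
import pickle
np.set_printoptions(precision=3,suppress=True)
d=pickle.load(open("a.pkl","rb"))
print(units(-48,-112,200));print("knob loc",loc(np.array([539.3,-98.2,128])))
for n,u,v in(("bottle",468,222),("cup",495,264),("blue",335,342),("jar",412,237)):print(n,loc(onz(d["side"],u/1.25,v/1.25,0)))
E
```

```text
(array([-9.544, -8.735,  0.517]), array([-0.017, -0.004, -1.67 ]))
knob loc [ -81.089 -112.335  128.   ]
bottle [ 64.841 249.4     0.   ]
cup [119.025 116.776   0.   ]
blue [-213.245 -102.058   -0.   ]
jar [-67.776 194.171   0.   ]
```

Request:
jog_arm --commands "-2 -1.83 0.1 0 0 -0.4; -4 -3.66 0.2 0 0 -0.8; -6 -5.5 0.3 0 0 -1.2; -8 -7.3 0.4 0 0 -1.5; -9.54 -8.73 0.5 0 0 -1.67; -9.54 -8.73 0.52 0 0 -1.67; -9.54 -8.73 0.52 0 0 -1.67; -9.54 -8.73 0.52 0 0 -1.67; -9.54 -8.73 0.52 0 0 -1.67; -9.54 -8.73 0.52 0 0 -1.67; -9.54 -8.73 0.52 0 0 -1.67; -9.54 -8.73 0.52 0 0 -1.67; -9.54 -8.73 0.52 0 0 -1.67; -9.54 -8.73 0.52 0 0 -1.67; -9.54 -8.73 0.52 0 0 -1.67; -9.54 -8.73 0.52 0 0 -1.67; -9.54 -8.73 0.52 0 0 -1.67; -9.54 -8.73 0.52 0 0 -1.67; -9.54 -8.73 0.52 0 0 -1.67" --fingers 0

```text
time_s: 2.48
eef_pos: [572.1, -102.6, 200.2]
ee_rot: [0.0, 0.089, 0.996, -0.0]
force: [0.3, -0.5, 0.6]
finger_gap: 0.001
finger_force: 0.0
```

```bash
python3 - <<'E'
from h import *
import pickle
np.set_printoptions(precision=3,suppress=True)
s=robot.read_state();print(s["time_s"],s["force"],s["finger_gap"],loc(np.array(s["eef_pos"])),units(-48,-112,105))
S=robot.get_image("scene");D=robot.get_image("side")
a=cv2.resize(S["img"][130:345,200:420,::-1],(400,391));b=cv2.resize(D["img"][110:310,285:485,::-1],(391,391))
cv2.imwrite("pics/e.png",np.hstack([a,b]))
E
```

```text
2.475 [ 0.316 -0.498  0.64 ] 0.0006575424193707706 [ -48.053 -110.834  200.236] (array([-0.001, -0.019,  1.587]), array([-0.   ,  0.002,  0.005]))
```

View pics/e.png

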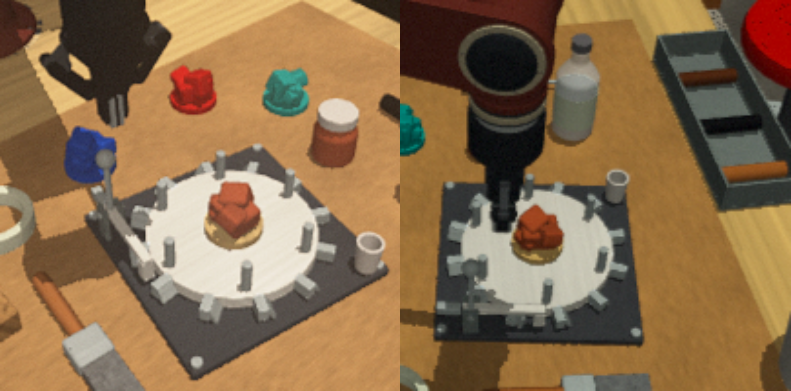

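The shut fingertip hangs just on the wheel side of the knob, at left (117,120) against the knob at (105,158). I'll go down and push level.

Request:
jog_arm --commands "0 -0.02 0.8 0 0 0; 0 -0.02 1.58 0 0 0; 0 -0.02 1.58 0 0 0; 0.1 -0.02 1.58 0 0 0; 0.2 -0.02 1.58 0 0 0; 0.3 -0.02 1.58 0 0 0; 0.4 -0.02 1.58 0 0 0; 0.5 -0.02 1.58 0 0 0; 0.6 -0.02 1.58 0 0 0; 0.7 -0.02 1.58 0 0 0; 0.76 -0.02 1.58 0 0 0; 0.76 -0.02 1.58 0 0 0; 0.7 -0.02 1.58 0 0 0; 0.5 -0.02 1.58 0 0 0; 0.4 -0.02 0.8 0 0 0; 0.4 -0.02 0 0 0 0; 0.4 -0.02 0 0 0 0"

```text
time_s: 4.7
eef_pos: [552.1, -100.8, 206.0]
ee_rot: [0.005, 0.089, 0.996, -0.001]
force: [1.0, 0.0, -0.2]
finger_gap: 0.001
finger_force: 0.0
```

```bash
python3 - <<'E'
from h import *
np.set_printoptions(precision=3,suppress=True)
s=robot.read_state();print(s["time_s"],s["force"],loc(np.array(s["eef_pos"])))
S=robot.get_image("scene");D=robot.get_image("side")
a=cv2.resize(S["img"][130:345,200:420,::-1],(400,391));b=cv2.resize(D["img"][110:310,285:485,::-1],(391,391))
cv2.imwrite("pics/f.png",np.hstack([a,b]))
t=np.radians(90-5);print(units(-28,94,160),units(-28,94,60))
E
```

```text
4.7 [ 0.975  0.009 -0.153] [ -68.055 -112.675  206.025]
(array([-0.718,  3.439,  0.677]), array([-0.002,  0.012,  0.001])) (array([-0.716,  3.44 ,  2.344]), array([-0.002,  0.012,  0.001]))
```

View pics/f.png

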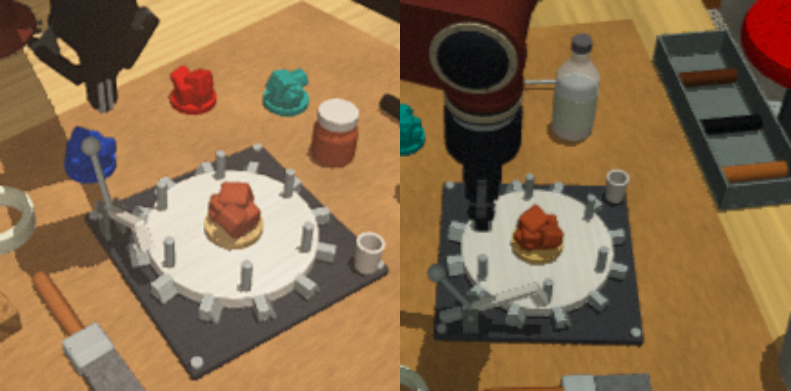

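The pawl is thrown back: the knob has tipped to (91,146) left, and the nose is off the teeth at (540,290) right. Next is the peg on the far side, starting from its -X side.

Request:
jog_arm --commands "-0.15 0.9 0 0 0 0; -0.3 1.8 0 0 0 0; -0.4 2.7 0 0 0 0; -0.48 3.44 0 0 0 0; -0.48 3.44 0 0 0 0; -0.48 3.44 0 0 0 0; -0.48 3.44 0.6 0 0 0; -0.48 3.44 1.2 0 0 0; -0.48 3.44 1.8 0 0 0; -0.48 3.44 2.34 0 0 0; -0.48 3.44 2.34 0 0 0; -0.48 3.44 2.34 0 0 0"

```text
time_s: 6.3
eef_pos: [613.8, 97.4, 60.9]
ee_rot: [0.001, 0.089, 0.996, 0.0]
force: [-0.4, 0.6, 0.5]
finger_gap: -0.001
finger_force: 0.0
```

```bash
python3 - <<'E'
from h import *
np.set_printoptions(precision=3,suppress=True)
s=robot.read_state();print(s["time_s"],s["force"],loc(np.array(s["eef_pos"])))
S=robot.get_image("scene");D=robot.get_image("side")
a=cv2.resize(S["img"][130:345,200:420,::-1],(400,391));b=cv2.resize(D["img"][110:310,285:485,::-1],(391,391))
cv2.imwrite("pics/g.png",np.hstack([a,b]))
print(units(17,89,60))
E
```

```text
6.3 [-0.381  0.62   0.471] [-42.369  93.414  60.875]
(array([-0.977, -0.083,  0.037]), array([ 0.007,  0.034, -0.005]))
```

View pics/g.png

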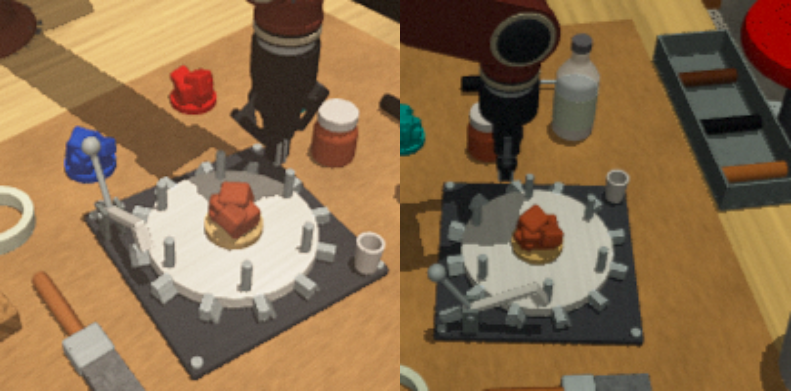

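The fingertip is at left (283,165), on the -X side of the target peg at (290,175). It is clear of the rock and the jar, so I'll push.

Request:
jog_arm --commands "-0.1 0 0.02 0 0 0; -0.2 0 0.02 0 0 0; -0.27 0 0.02 0 0 0; -0.34 0 0.02 0 0 0; -0.41 -0.01 0.02 0 0 0; -0.48 -0.01 0.02 0 0 0; -0.55 -0.02 0.02 0 0 0; -0.62 -0.03 0.02 0 0 0; -0.69 -0.04 0.02 0 0 0; -0.76 -0.05 0.02 0 0 0; -0.82 -0.06 0.02 0 0 0; -0.87 -0.07 0.02 0 0 0; -0.91 -0.08 0.02 0 0 0; -0.94 -0.08 0.02 0 0 0; -0.95 -0.08 0.02 0 0 0; -0.95 -0.08 0.02 0 0 0; -0.95 -0.08 0.02 0 0 0"

```text
time_s: 8.52
eef_pos: [668.5, 83.4, 58.6]
ee_rot: [0.0, 0.089, 0.996, -0.0]
force: [-2.7, -1.1, -0.8]
finger_gap: 0.0
finger_force: 0.8
```

```bash
python3 - <<'E'
from h import *
np.set_printoptions(precision=3,suppress=True)
s=robot.read_state();print(s["time_s"],s["force"],loc(np.array(s["eef_pos"])))
S=robot.get_image("scene");D=robot.get_image("side")
a=cv2.resize(S["img"][200:345,240:420,::-1],None,fx=2.2,fy=2.2,interpolation=cv2.INTER_CUBIC)
b=cv2.resize(D["img"][190:290,295:415,::-1],None,fx=3.3,fy=3.3,interpolation=cv2.INTER_CUBIC)[:319]
cv2.imwrite("pics/i.png",np.hstack([a,b]))
E
```

```text
8.525 [-2.731 -1.118 -0.754] [13.865 89.262 58.617]
```

View pics/i.png

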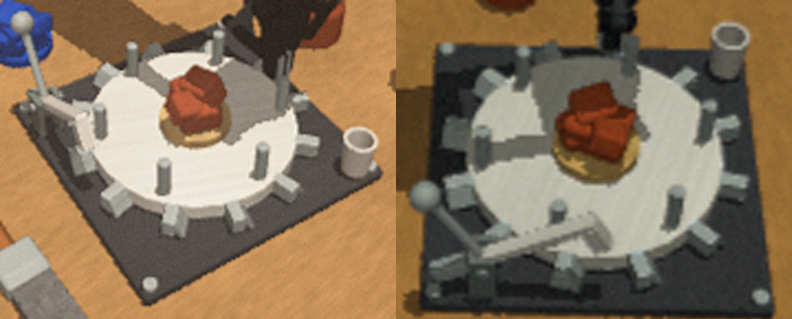

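The wheel has turned: peg tops are now at left (217,32), (132,46), (263,146), (164,162), (99,108) and right (523,48), (630,40), (709,104), (677,189), (482,130). I'll compute the angle.

```bash
python3 - <<'E'
from h import *
import pickle
d=pickle.load(open("a.pkl","rb"));S,D=d["scene"],d["side"]
sc=lambda x,y:((x+.5)/2.2-.5+240,(y+.5)/2.2-.5+200)
sd=lambda x,y:((x-396+.5)/3.3-.5+295,(y+.5)/3.3-.5+190)
for p,im,f in(([(217,32),(132,46),(263,146),(164,162),(99,108)],S,sc),([(523,48),(630,38),(709,102),(677,187),(558,203),(482,130)],D,sd)):
    q=np.array([loc(onz(im,*f(*x),72)) for x in p])[:,:2];a=np.degrees(np.arctan2(q[:,1],q[:,0]))
    print(a.round(1),np.hypot(*q.T).round(),"wheel",np.radians((np.mod(a,60)-30)-0).mean().round(3), (np.mod(a,60)).round(1))
E
```

```text
[ 131.5 -168.5   10.3  -48.8 -107.3] [88. 86. 89. 89. 88.] wheel -0.324 [11.5 11.5 10.3 11.2 12.7]
[ 128.9   71.6   12.7  -47.6 -109.8 -170.4] [91. 89. 89. 85. 86. 87.] wheel -0.333 [ 8.9 11.6 12.7 12.4 10.2  9.6]
```

The wheel is at about -0.33. It needs 7.5 mm more to reach -0.42, then I'll back off and go up.

Request:
jog_arm --commands "-0.04 -0.01 0 0 0 0; -0.08 -0.02 0 0 0 0; -0.11 -0.03 0 0 0 0; -0.125 -0.03 0 0 0 0; -0.125 -0.03 0 0 0 0; -0.125 -0.03 0 0 0 0; 0.05 -0.02 0 0 0 0; 0.2 0 0 0 0 0; 0.2 0 -0.8 0 0 0; 0.2 0 -1.6 0 0 0; 0.2 0 -2.3 0 0 0; 0.2 0 -2.3 0 0 0; 0.2 0 -2.3 0 0 0"

```text
time_s: 10.25
eef_pos: [655.9, 85.9, 195.9]
ee_rot: [-0.0, 0.089, 0.996, 0.0]
force: [-0.1, -0.3, -0.9]
finger_gap: -0.002
finger_force: 0.0
```

```bash
python3 - <<'E'
from h import *
np.set_printoptions(precision=3,suppress=True)
s=robot.read_state();print(s["time_s"],s["force"],loc(np.array(s["eef_pos"])),units(-160,-112,200),units(-160,-112,105))
S=robot.get_image("scene");D=robot.get_image("side")
a=cv2.resize(S["img"][200:345,240:420,::-1],None,fx=2.2,fy=2.2,interpolation=cv2.INTER_CUBIC)
b=cv2.resize(D["img"][190:290,295:415,::-1],None,fx=3.3,fy=3.3,interpolation=cv2.INTER_CUBIC)[:319]
cv2.imwrite("pics/j.png",np.hstack([a,b]))
E
```

```text
10.25 [-0.129 -0.338 -0.877] [  1.089  89.464 195.931] (array([ 2.686, -3.357, -0.066]), array([ 0.   , -0.006,  0.003])) (array([ 2.685, -3.357,  1.517]), array([ 0.   , -0.006,  0.003]))
```

View pics/j.png

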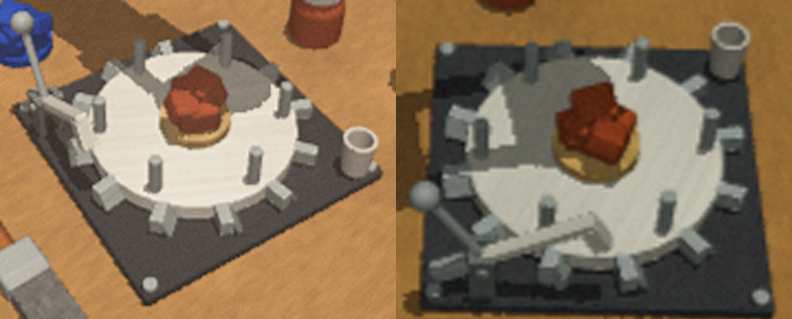

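Peg tops are now at left (224,25), (139,42), (286,87), (256,150), (155,158), (98,99) and right (531,45), (641,41), (711,112), (668,195), (547,198), (481,121). The rock is centred and the pawl is still thrown back.

```bash
python3 - <<'E'
from h import *
import pickle
d=pickle.load(open("a.pkl","rb"));S,D=d["scene"],d["side"]
sc=lambda x,y:((x+.5)/2.2-.5+240,(y+.5)/2.2-.5+200)
sd=lambda x,y:((x-396+.5)/3.3-.5+295,(y+.5)/3.3-.5+190)
for p,im,f in(([(224,26),(139,43),(286,87),(256,151),(155,159),(98,100)],S,sc),([(531,45),(641,41),(711,111),(668,194),(547,198),(481,121)],D,sd)):
    q=np.array([loc(onz(im,*f(*x),72)) for x in p])[:,:2];a=np.degrees(np.arctan2(q[:,1],q[:,0]))
    print((np.mod(a,60)).round(1),"wheel",np.radians((np.mod(a,60)-30)).mean().round(3))
E
```

```text
[8.9 6.1 2.9 4.8 5.8 6.1] wheel -0.423
[4.4 5.8 6.8 6.1 4.2 3.8] wheel -0.433
```

The wheel is at -0.43, inside the window. Next I'll tip the pawl down from the knob's -X side.

Request:
jog_arm --commands "0.7 -0.85 -0.06 0 0 0; 1.4 -1.7 -0.06 0 0 0; 2.1 -2.6 -0.06 0 0 0; 2.69 -3.36 -0.06 0 0 0; 2.69 -3.36 -0.06 0 0 0; 2.69 -3.36 -0.06 0 0 0; 2.69 -3.36 -0.06 0 0 0; 2.69 -3.36 0.8 0 0 0; 2.69 -3.36 1.52 0 0 0; 2.69 -3.36 1.52 0 0 0; 2.69 -3.36 1.52 0 0 0"

```text
time_s: 11.72
eef_pos: [463.5, -84.1, 106.8]
ee_rot: [0.001, 0.088, 0.996, -0.0]
force: [0.1, -0.9, 0.2]
finger_gap: 0.0
finger_force: 0.0
```

Request:
jog_arm --commands "-0.1 0 0 0 0 0; -0.2 0 0 0 0 0; -0.28 0 0 0 0 0; -0.36 0 0 0 0 0; -0.44 0 0 0 0 0; -0.52 0 0 0 0 0; -0.58 0 0 0 0 0; -0.64 0 0 0 0 0; -0.7 0 0 0 0 0; -0.76 0 0 0 0 0; -0.82 0 0 0 0 0; -0.86 0 0 0 0 0; -0.86 0 0 0 0 0; -0.86 0 0 0 0 0; -0.6 0 0 0 0 0; -0.3 0 0 0 0 0; -0.2 0 -0.8 0 0 0; -0.2 0 -1.6 0 0 0; -0.2 0 -1.6 0 0 0"

```text
time_s: 14.1
eef_pos: [476.4, -87.3, 206.8]
ee_rot: [0.005, 0.089, 0.996, -0.001]
force: [0.2, -0.6, -0.1]
finger_gap: -0.004
finger_force: 0.0
```

```bash
python3 - <<'E'
from h import *
np.set_printoptions(precision=3,suppress=True)
s=robot.read_state();print(s["time_s"],s["force"],loc(np.array(s["eef_pos"])))
S=robot.get_image("scene");D=robot.get_image("side")
a=cv2.resize(S["img"][200:345,240:420,::-1],None,fx=2.2,fy=2.2,interpolation=cv2.INTER_CUBIC)
b=cv2.resize(D["img"][190:290,295:415,::-1],None,fx=3.3,fy=3.3,interpolation=cv2.INTER_CUBIC)[:319]
cv2.imwrite("pics/k.png",np.hstack([a,b]))
E
```

```text
14.1 [ 0.196 -0.636 -0.109] [-144.907 -112.71   206.765]
```

View pics/k.png

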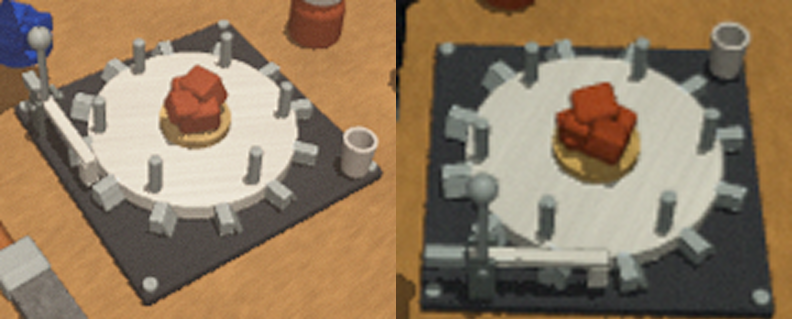

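The knob is back at its starting pixels (39,39) and (484,186), so the pawl is fully down. The wheel pegs haven't moved, the rock is upright and the arm is clear.

```bash
python3 -c "
from workcell import robot
print(robot.sign_off())"
```

```text
the job is handed in; nothing more can be done
None
```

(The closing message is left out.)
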